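Reload the cassette feeder of a lab autosampler

TASK

Reload the sample feeder: lift its hood until the struts hold it open by themselves, draw the sprung follower right back and hook its post into the catch so that it stays there on its own, then stand every cassette that lies ready on the bench upright in the track, in front of the follower. When all are in, unhook the post so that the follower springs forward and presses the row against the end stop, and close the hood fully. Leave the bottles and the beaker where they are.

Things in the scene. Friction and masses are not known exactly. Their poses are not given: they have to be found in the camera images.
- feeder: White feeder fixed to the bench, 180 (its x) x 260 (y) x 60 mm high, turned up to 0.3 rad. Origin: on the bench under the track's mid-width; the housing spans y -115 to +145 mm. z up, y along the track to the end stop, x across it, away from the robot. Track: open channel along y, inner width 76 mm (x -38 to 38), floor at 20 mm, side decks at 60 mm above the bench; stop face at y +130 mm.
- stop: Aluminium end stop plate across the +y end of the track, 76 x 15 mm, top 75 mm above the bench. Fixed in the feeder; its origin coincides with the feeder's origin.
- track_end (a point): Point on the track floor, mid-width, at the inner face of the end stop (feeder frame 0, +130, 20 mm), with the feeder's axes.
- follower (a joint): Follower: aluminium block 70 (x) x 24 (y) x 40 mm high in the track. 0 = forward (face 5 mm short of the stop); grows as drawn back along feeder -y, to 0.205 m. Sprung forward: 5 N at 0, 9 N at 0.2, damping 30 N s/m. Its middle is at feeder y = 113 mm minus this. Hooked it rests at about 0.185, leaving 190 mm free between follower and stop.
- post (a joint): Sideways place of the follower's post: 0 = mid-track, 0.020 m = fully aside to feeder -x. Stays where left (1.5 N friction). To hook: draw the follower to about 0.197 with the post at 0, shift the post aside to 0.020, let it come forward onto the catch and let go. To unhook: draw back to about 0.195, shift the post to 0, let go.
- post_grip (a point): Grip point in the post's middle, 105 mm above the bench. The post: black upright 14 mm square bar on the follower's middle, top 122 mm above the bench, faces square to the feeder's axes; moves with follower and post joints. At the track's rear (feeder y -45 to -115 mm) a steel plate, top 72 mm up, has an L-shaped slot for it: straight at x = 0, side notch (the catch) to -x.
- hood (a joint): Hood over the whole feeder: white front and sides, clear top, 0.9 kg, hinged along the feeder's far top edge. 0 = closed, 1.55 rad = fully open (upright). Below about 0.75 rad it falls shut; beyond that its struts carry it to 1.55 and hold it. About 2 N at the handle opens it, about 3 N closes it. Closed, its top is 139 mm above the bench.
- hood_handle (a point): Middle of the hood's handle: round dark bar, 12 mm diameter, 100 mm long along feeder y, 45 mm in front of the hood's front face, a leg at each end. Closed it lies at feeder (-135, 15, 100) mm; it turns with the hood about hood_hinge (225 mm from the hinge along the hood, 30 mm above the hinge plane); fully open it is about 296 mm above the bench.
- hood_hinge (a point): Middle of the hood's hinge line, at feeder (+90, +15, 70) mm; the line runs along the feeder's y. Has the feeder's axes.
- cassette1: White plastic sample cassette, 160 g: block 70 (its x) x 36 (y) x 45 mm high, grip fin on top 36 (x) x 14 (y) x 35 mm high, 80 mm in all. Origin: centre of its underside; z up. 2 to 4 of them stand on the bench right of the feeder. In the track its x lies across the track (either way round), cassettes face to face along y. None when absent.
- cassette2: Second cassette, is like cassette1; None when absent.
- cassette3: Third cassette, is like cassette1; None when absent.
- cassette4: Fourth cassette, is like cassette1; None when absent.
- amber_bottle: Bystander: amber glass bottle, blue cap, 80 mm diameter, 170 mm high. Origin: centre of its underside.
- clear_bottle: Bystander: clear glass bottle, blue cap, 70 mm diameter, 140 mm high. Origin: centre of its underside.
- beaker: Bystander: open glass beaker, 70 mm diameter, 80 mm high. Origin: centre of its underside.
Not all that is in view belongs to the job. Leave any pink or red look-alike of the cassette2 alone. What is shaped like the cassette4 but pink is not meant.

How it is judged:
By the outcome, as a careful person would: the job done as asked, in the order asked, and still so for the second after the job is handed in, with the robot touching nothing.
Of cassette1, cassette2, cassette3, cassette4 only 2 to 4 are there at a start; the rules pass over those that are not, and their reading is None.
At some moment in a run one of cassette1, cassette2, cassette3, cassette4 may be knocked a few centimetres aside while the robot is not near it.
It also fails if it takes over 210 s, if anything falls off the work surface, if the arm or the gripper's body presses on something with over 40 N, if the wrist force passes 120 N, or if a joint passes its speed limit or range.

ROBOT

A 6-joint arm with a two-finger parallel gripper is mounted at the origin on the work surface. World frame = base frame: x ahead of the robot, y to its left, z up, the work surface at z = 0. Lengths are in m, angles in rad, forces in N, time in s.
With the tool pointing down it reaches from about 0.35 to 0.975 m from the base axis. Payload 4.9 kg.
Tool frame: the origin (TCP) lies at the very end of the fingers, on their centre line; the grasp point (between the pads) lies ctrl.grip_point_offset behind it (ctrl.grip_point_offset is the distance from the TCP to the grasp point, in m); z points along the fingers, y is the direction in which the jaws open and shut (so a half turn about z gives the same grasp; the last joint's range is limited). The gripper opens to 85 mm and grips with 20 to 120 N. Pads are 22 mm wide; open, the fingers measure 114 mm over their backs; the gripper's body (76 mm by 85 mm) begins 54 mm behind the grasp point. The pads swing forward as they close: fully open they stand 13 mm farther back than shut.
Start: joints at [-1.245, 0.053, 1.613, -0, 1.476, -0.119], TCP at [0.269, -0.564, 0.231] pointing down, gripper open.
Joint ranges: [-3.01, 3.01], [-1.01, 2.22], [0.06, 2.58], [-1.02, 4.17], [0.09, 2.62], [-3.14, 3.14]. Speed limits (rad/s): [2.57, 2.57, 3.14, 3.14, 3.14, 3.14].

INTERFACE

Orientations are given as a rotation vector (axis times angle).
In Python, from station import ctrl gives the robot as it stands. The module is installed in compiled form; this text tells all that it offers.
- The arm moves only by the shell command python3 -m creep 'ROWS' [FORCE]. ROWS is JSON, a list of rows, each a list of 5 numbers: the closure in counts, from 0 (fully open) to 255 (shut), then the shift along the tool's x, y, z in mm, then the turn about the tool's z in rad. A call has 1 to 12 rows; each row is the pose to reach, as a shift and turn from the pose commanded when the call began, along the tool's axes at that moment; what a row does not reach only later rows make up. A row lasts 1/12 s, in which the tool goes at most 41.7 mm and 7.16 degrees, less where a joint would pass 70% of its speed; a pose out of reach is approached as far as the arm can. A call with a gripper value outside its range is refused whole. The fingers move at their own pace and stop on an object; FORCE is the grip in N (left out, the last holds). Time passes only in rows, so rows that repeat a pose let the fingers close. It gives the time, the measured TCP pose, the force and the opening at its end, in the units of the state.
- ctrl.get_obs(): the state, without advancing time (a new reading comes with each control period).
- ctrl.get_image(name): name is "scene" or "top"; returns the picture (384x512x3 uint8, red, green, blue); there is no depth.
- ctrl.calibration(name): a dict with "fx", "fy", "cx", "cy" (pixels), "R" (3x3) and "t" (3): a world point X has camera coordinates R X + t. Camera axes: x right, y down, z forward; pixel columns grow to the right and rows downward; lengths in m; the calibration is good to about 2 mm. A picture is of the moment at which its call begins. calibration takes no time and is no camera call.
- ctrl.finish_job(): hands the job in, once; it reports no verdict.
Trained networks look in the newest picture that a camera, given by its name, has taken for a name from the list of things; names that differ only in an ending like _2 or _b are one class to them, and where a whole thing is asked for, a point or a joint stands for the part that bears it (a point fixed in the world has none). Each returns a list of dicts, best first, with "conf" (0 to 1); they miss things now and then, are a little off and sometimes report something else, mostly with a low value. They report only what shows in the picture. A call takes as long as a camera call. They do not tell look-alikes from the thing itself.
- ctrl.boxes_of(camera, label): "rect" ([left, top, width, height] in pixels, round what is visible of it).
- ctrl.outline_of(camera, label): "mask" (384x512 bool, what is visible of it) and "rect" ([left, top, width, height] in pixels, round what is visible of it).
The state is a dict: "t": time; "q": joint angles; "dq": joint speeds; "effort": joint torques, N m; "tool_pos": TCP position; "tool_rot": TCP orientation; "contact_force": force on the tool from outside, world axes, zero at the start; "wrist_torque": the same for the moment, N m; "opening": finger opening in m.
Only numpy, scipy, OpenCV 4.12 (cv2) and the standard library are available. Lean on these libraries where they do the work, as an engineer would, in place of code of your own. Each camera call takes 0.05 s, during which the arm holds its last target. There are 200 camera calls.

## Working session

There is one attempt and no reset: what is moved stays moved. The work goes in short steps, Python scripts to look and compute and a shell command to move; the robot and the scene stay as the last step left them, time stands still between calls to the robot, and variables do not carry over. Pictures are saved under pics/ and viewed, about 12 in all and at most 16, crops included, and the job is handed in when it is done.

```bash
mkdir -p pics; cat > h.py <<'E'
from station import ctrl
import numpy as np, cv2
from scipy.spatial.transform import Rotation as Ro
def snap(cam,name=None):
    im=ctrl.get_image(cam)
    if name: cv2.imwrite('pics/'+name+'.png',im[:,:,::-1])
    return im
def proj(cam,X):
    c=ctrl.calibration(cam); p=np.atleast_2d(X)@np.array(c['R']).T+np.array(c['t'])
    return np.c_[c['fx']*p[:,0]/p[:,2]+c['cx'],c['fy']*p[:,1]/p[:,2]+c['cy']]
def ray(cam,uv,z):
    c=ctrl.calibration(cam);R=np.array(c['R']);t=np.array(c['t'])
    o=-R.T@t;d=R.T@np.array([(uv[0]-c['cx'])/c['fx'],(uv[1]-c['cy'])/c['fy'],1])
    return o+d*(z-o[2])/d[2]
def st():
    o=ctrl.get_obs();R=Ro.from_rotvec(o['tool_rot']).as_matrix()
    return o,np.array(o['tool_pos']),R
E
python3 - <<'E'
from h import *
a=snap('scene');b=snap('top')
cv2.imwrite('pics/a.png',cv2.resize(a,(800,600))[:,:,::-1]);cv2.imwrite('pics/b.png',cv2.resize(b,(800,600))[:,:,::-1])
o,p,R=st();print(o,ctrl.grip_point_offset);print(R.round(3))
for c in('scene','top'):
    k=ctrl.calibration(c);print(c,k['fx'],-np.array(k['R']).T@k['t'],np.array(k['R'])[2])
    for l in('cassette1','feeder','hood','hood_handle','post_grip','amber_bottle','clear_bottle','beaker'):
        print(l,[(np.round(d['rect']).tolist(),round(d['conf'],2)) for d in ctrl.boxes_of(c,l)])
E
```

```text
{'t': 0.1, 'q': array([-1.24503058e+00,  5.33036342e-02,  1.61411895e+00,  2.99363506e-05,
        1.47600269e+00, -1.19022386e-01]), 'dq': array([ 1.24802447e-05, -2.20518985e-03, -3.81795945e-03,  5.22113922e-04,
        8.85168678e-04, -1.64229470e-04]), 'effort': array([-4.79709743e-04, -3.94904029e+01, -3.71362174e+01, -1.02809336e-04,
        3.87382403e-03,  3.82372320e-05]), 'tool_pos': array([ 0.26873566, -0.56366895,  0.23020057]), 'tool_rot': array([-3.06244217e+00, -6.92519399e-01,  2.50338849e-04]), 'contact_force': array([-0.38333136,  0.52656024,  0.03280295]), 'wrist_torque': array([-0.02926711,  0.00520353,  0.03298227]), 'opening': 0.08542903420631234} 0.0187
[[ 0.903  0.43  -0.001]
 [ 0.43  -0.903  0.002]
 [ 0.    -0.002 -1.   ]]
scene 359.7346506653685 [1.09120853 0.33063287 0.82998069] [-0.54943843 -0.34807233 -0.75958085]
cassette1 [([170.0, 166.0, 27.0, 25.0], 0.95), ([177.0, 107.0, 22.0, 29.0], 0.9), ([136.0, 123.0, 25.0, 27.0], 0.83), ([212.0, 144.0, 20.0, 26.0], 0.67), ([156.0, 145.0, 20.0, 32.0], 0.61), ([187.0, 128.0, 21.0, 28.0], 0.6)]
feeder [([230.0, 15
[... 266 characters left out ...]
.0], 0.9), ([230.0, 154.0, 125.0, 118.0], 0.65)]
top 429.8349139809867 [ 0.39437292 -0.04436698  1.2319321 ] [ 0.11527547  0.00155835 -0.99333234]
cassette1 [([311.0, 156.0, 28.0, 26.0], 0.71), ([343.0, 208.0, 17.0, 24.0], 0.69), ([387.0, 177.0, 30.0, 25.0], 0.65), ([347.0, 164.0, 27.0, 26.0], 0.61), ([303.0, 202.0, 23.0, 28.0], 0.6), ([377.0, 225.0, 19.0, 33.0], 0.59)]
feeder [([151.0, 147.0, 106.0, 92.0], 0.83)]
hood [([155.0, 146.0, 101.0, 97.0], 0.64), ([274.0, 98.0, 31.0, 36.0], 0.23)]
hood_handle [([147.0, 150.0, 107.0, 93.0], 0.61)]
post_grip []
amber_bottle [([279.0, 98.0, 28.0, 36.0], 0.82)]
clear_bottle [([336.0, 103.0, 33.0, 35.0], 0.68)]
beaker [([92.0, 256.0, 32.0, 29.0], 0.89)]
```

View pics/a.png

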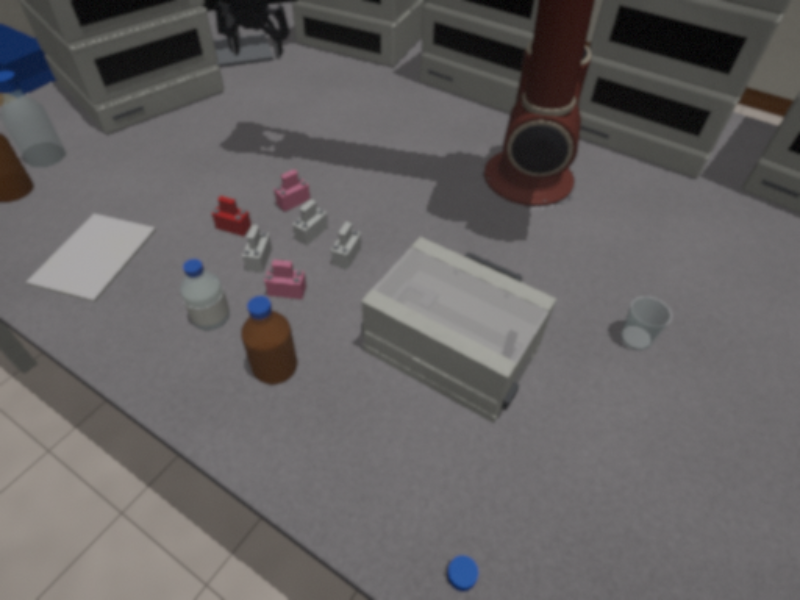

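View pics/b.png

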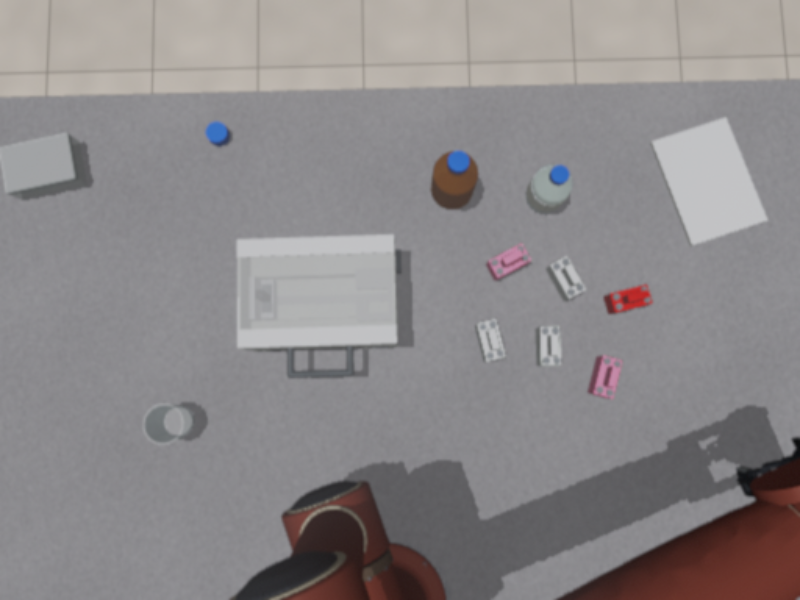

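Three white cassettes, at top-image (800-scale) (567,278), (490,340) and (550,345). The pink ones at (509,262) and (605,377) and the red one at (629,298) are look-alikes to leave alone. I'll confirm this in a crop and measure.

```bash
cat > m.py <<'E'
from h import *
def cass(tag=''):
    im=ctrl.get_image('top'); hsv=cv2.cvtColor(im,cv2.COLOR_RGB2HSV); out=[]
    for d in ctrl.outline_of('top','cassette1'):
        if d['conf']<.3: continue
        m=d['mask']; s=np.median(hsv[m][:,1]); 
        pts=np.argwhere(m)[:,::-1].astype(np.float32)
        W=np.array([ray('top',p,0.045)[:2] for p in pts],np.float32)
        r=cv2.minAreaRect(W*1000); 
        a=np.deg2rad(r[2]); 
        if r[1][0]<r[1][1]: a+=np.pi/2
        a=(a+np.pi/2)%np.pi-np.pi/2
        print(tag,'px',pts.mean(0).round(1),'conf %.2f sat %d'%(d['conf'],s),'xy mm',np.round(r[0],1),'size',np.round(r[1],1),'long-axis ang %.3f'%a, 'mean',W.mean(0).round(4)*1000)
    return im
E
python3 - <<'E'
from m import *
im=cass()
cv2.imwrite('pics/c.png',cv2.resize(im[130:250,140:430],(800,331),interpolation=cv2.INTER_CUBIC)[:,:,::-1])
a=snap('scene')
for c in ('top','scene'):
    d=ctrl.outline_of(c,'hood')
    if d:
        cs,_=cv2.findContours(d[0]['mask'].astype(np.uint8),0,2);k=max(cs,key=cv2.contourArea);print(c,d[0]['conf'],cv2.minAreaRect(k),cv2.approxPolyDP(k,4,True)[:,0].tolist())
for n in('amber_bottle','clear_bottle','beaker'):
    d=ctrl.boxes_of('top',n)
    if d:
        r=d[0]['rect'];print(n,ray('top',(r[0]+r[2]/2,r[1]+r[3]/2),.08).round(3))
cv2.imwrite('pics/d.png',cv2.resize(a[135:285,220:370],(600,600),interpolation=cv2.INTER_CUBIC)[:,:,::-1])
E
```

```text
px [350.8 219.9] conf 0.92 sat 4 xy mm [ 448.3 -297.2] size [41.5 66.1] long-axis ang -0.023 mean [ 448.6 -297.6]
 px [386.5 240.3] conf 0.81 sat 75 xy mm [ 391.  -392.7] size [48.6 76.3] long-axis ang -0.303 mean [ 390.5     -392.80002]
 px [324.9 167.2] conf 0.68 sat 72 xy mm [ 597.3 -232.8] size [41.4 81.1] long-axis ang -1.127 mean [ 597.10004 -232.09999]
 px [401.  190.7] conf 0.66 sat 165 xy mm [ 526.8 -440.9] size [35.7 79.3] long-axis ang -1.334 mean [ 526.2     -440.69998]
 px [313. 217.] conf 0.58 sat 4 xy mm [ 458.4 -193.2] size [71.3 41.7] long-axis ang 0.206 mean [ 458.9 -193.7]
top 0.67 ((202.17340087890625, 195.7220001220703), (89.77696990966797, 101.89262390136719), 88.26429748535156) [[251, 151], [153, 153], [152, 222], [182, 222], [184, 239], [223, 240], [226, 221], [252, 220]]
scene 0.62 ((291.4226989746094, 198.09934997558594), (110.32723999023438, 78.30409240722656), 28.42120933532715) [[268, 152], [232, 192], [232, 210], [319, 257], [354, 191], [320, 170]]
amber_bottle [ 0.74  -0.141  0.08 ]
clear_bottle [ 0.719 -0.301  0.08 ]
beaker [0.323 0.358 0.08 ]
```

View pics/c.png

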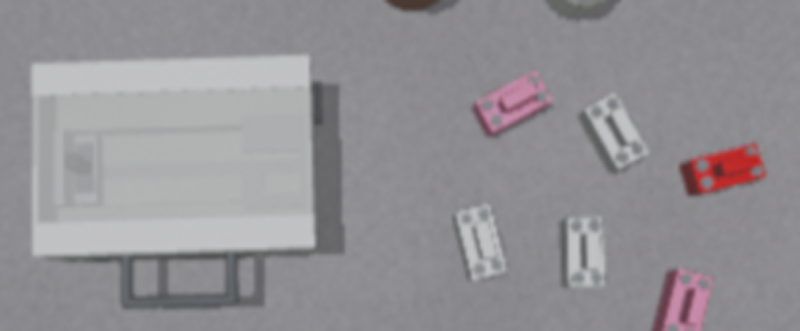

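```bash
python3 - <<'E'
from h import *
from scipy.optimize import least_squares
im=cv2.imread('pics/c.png')
P=np.array([(31,64),(309,55),(315,248),(33,255),(125,303),(237,301)])*[290/800,120/331]+[140,130]
for k in range(6): print(ray('top',P[k],.139 if k<4 else .1).round(4))
F=np.array([(.09,.145,.139),(.09,-.115,.139),(-.09,-.115,.139),(-.09,.145,.139),(-.135,.065,.1),(-.135,-.035,.1)])
def T(v,F):
    c,s=np.cos(v[2]),np.sin(v[2]);F=np.atleast_2d(F);return np.c_[c*F[:,0]-s*F[:,1]+v[0],s*F[:,0]+c*F[:,1]+v[1],F[:,2]]
r=least_squares(lambda v:(proj('top',T(v,F))-P).ravel(),[.5,.15,0],loss='soft_l1');print(r.x,r.fun.reshape(-1,2).round(1))
v=r.x;print('handle',T(v,(-.135,.015,.1)),'post fwd',T(v,(0,.113,.105)))
print('handle scene',proj('scene',T(v,(-.135,.015,.1))))
s=cv2.imread('pics/d.png')
for p,q in zip(proj('scene',T(v,F)),range(6)): cv2.circle(s,tuple(((p-[220,135])*4).astype(int)),5,(0,0,255),1)
cv2.imwrite('pics/e.png',s)
# white mask of third cassette
t=cv2.imread('pics/c.png');g=cv2.inRange(t[80:180,570:660].min(2),150,255);pts=np.argwhere(g)[:,::-1]+[570,80]
g2=cv2.inRange(t.min(2),150,255);g2[:, :440]=0;g2[:75]=0
n,l,stt,c=cv2.connectedComponentsWithStats(cv2.morphologyEx(g2,3,np.ones((9,9))))
for k in range(1,n):
    if stt[k,4]>300:
        pts=np.argwhere(l==k)[:,::-1]*[290/800,120/331]+[140,130]
        W=np.array([ray('top',p,.045)[:2] for p in pts],np.float32)*1000;print(cv2.minAreaRect(W))
E
```

```text
[0.6283 0.2304 0.139 ]
[ 0.6308 -0.0307  0.139 ]
[ 0.4497 -0.0324  0.139 ]
[0.4491 0.2275 0.139 ]
[0.4036 0.1495 0.1   ]
[0.4031 0.0431 0.1   ]
[0.53923525 0.08352626 0.00837903] [[ 0.4  0.1]
 [ 0.   0.2]
 [-0.1 -0.2]
 [-0.1  0.4]
 [ 0.8 -0.1]
 [-1.6 -0.5]]
handle [[0.4041143  0.09739458 0.1       ]] post fwd [[0.53828843 0.1965223  0.105     ]]
handle scene [[315.76883638 169.56535155]]
((567.0515747070312, -339.0715637207031), (73.13275909423828, 37.66594696044922), 26.23108673095703)Traceback (most recent call last):
  File "<stdin>", line 22, in <module>
  File "h.py", line 12, in ray
    c=ctrl.calibration(cam);R=np.array(c['R']);t=np.array(c['t'])
ValueError: time passes only in moves, steps and waits
```

View pics/e.png

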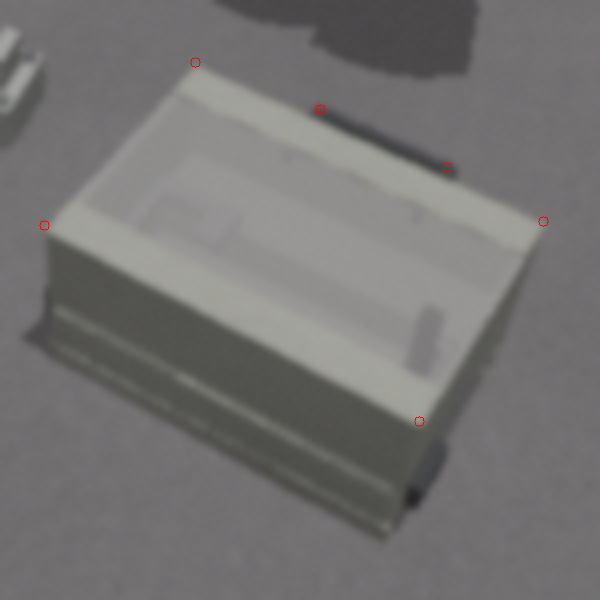

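```bash
cat > go.py <<'E'
# usage: go.py x y z yaw(of tool x) [world mm shift frame]  -> tool shift
from h import *; import sys
V=(.5392,.0835,.0084)
def need(x,y,z,yaw):
    o,p,R=st(); d=R.T@(np.array([x,y,z])-p)*1000
    cur=np.arctan2(R[1,0],R[0,0]); t=-((yaw-cur+np.pi)%(2*np.pi)-np.pi)
    print('t %.2f tcp'%o['t'],(p*1000).round(1),'yaw %.3f'%cur,'F',np.round(o['contact_force'],1),'open %.1f'%(o['opening']*1000),'| need',d.round(1),'turn %.3f'%t)
def fd(x,y,z):  # feeder -> world
    c,s=np.cos(V[2]),np.sin(V[2]);return c*x-s*y+V[0],s*x+c*y+V[1],z
if __name__=='__main__':
    a=[float(k) for k in sys.argv[1:]]; need(*a)
E
python3 -m creep '[[130,406,-539,-20,-1.135],[130,406,-539,-20,-1.135],[130,406,-539,-20,-1.135],[130,406,-539,-20,-1.135],[130,406,-539,-20,-1.135],[130,406,-539,-20,-1.135],[130,406,-539,-20,-1.135],[130,406,-539,-20,-1.135],[130,406,-539,-20,-1.135],[130,406,-539,-20,-1.135],[130,406,-539,-20,-1.135],[130,406,-539,-20,-1.135]]' 40
python3 go.py .404 .097 .16 1.579
```

```text
t: 2.3
tool_pos: [0.3685, -0.0726, 0.2466]
tool_rot: [2.211, 2.229, 0.001]
contact_force: [1.5, 0.3, 0.0]
opening: 0.0416
t 2.30 tcp [368.5 -72.6 246.6] yaw 1.579 F [1.5 0.3 0. ] open 41.6 | need [169.3  36.8  86.5] turn 0.000
```

```bash

python3 -m creep '[[130,169,37,0,0],[130,169,37,0,0],[130,169,37,0,0],[130,169,37,0,0],[130,169,37,0,0],[130,169,37,50,0],[130,169,37,86,0],[130,169,37,86,0],[130,169,37,86,0],[130,169,37,86,0]]'
python3 go.py .404 .097 .081 1.579
python3 - <<'E'
from h import *
b=snap('top');a=snap('scene')
cv2.imwrite('pics/f.png',np.hstack([cv2.resize(b[140:260,140:260],(400,400),interpolation=2),cv2.resize(a[120:270,225:375],(400,400),interpolation=2)])[:,:,::-1])
E
```

```text
t: 3.13
tool_pos: [0.405, 0.0945, 0.1619]
tool_rot: [2.211, 2.23, 0.002]
contact_force: [0.5, 0.4, 0.0]
opening: 0.0422
t 3.13 tcp [405.   94.5 161.9] yaw 1.579 F [0.5 0.4 0. ] open 42.2 | need [ 2.5 -1.1 80.9] turn 0.000
```

View pics/f.png

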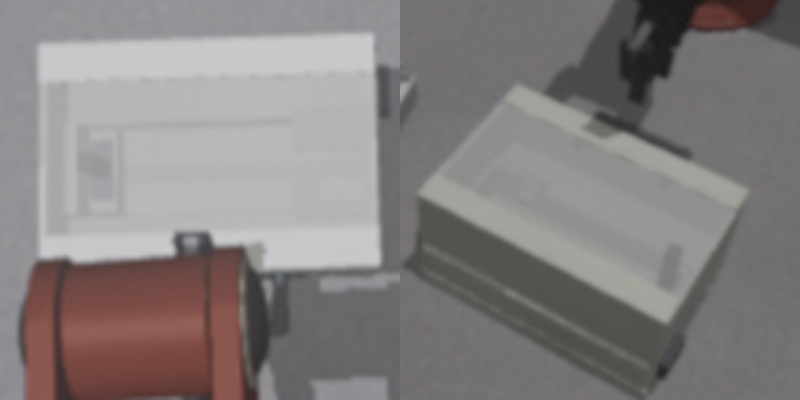

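The gripper is over the handle (scene crop about (640,90)). I'll descend and grip.

```bash

python3 -m creep '[[130,2,-1,25,0],[130,2,-1,50,0],[130,2,-1,70,0],[130,2,-1,81,0],[130,2,-1,81,0]]'
python3 -m creep '[[255,0,0,0,0],[255,0,0,0,0],[255,0,0,0,0],[255,0,0,0,0],[255,0,0,0,0],[255,0,0,0,0]]' 40
python3 - <<'E'
from h import *
o,p,R=st();print(p,o['opening'],o['contact_force'])
c=np.array([.629-.0187*0,0,.07]); 
for th in np.arange(0,1.56,.11):
    print('%.2f'%th,'dx %.0f dz %.0f'%(1000*(-.225*np.cos(th)+.03*np.sin(th)+.225),-1000*(.225*np.sin(th)+.03*np.cos(th)-.03)))
E
```

```text
t: 3.65
tool_pos: [0.4042, 0.0967, 0.0873]
tool_rot: [-2.21, -2.23, 0.005]
contact_force: [-41.8, -3.1, 50.7]
opening: 0.0417
t: 4.15
tool_pos: [0.4056, 0.0969, 0.0852]
tool_rot: [2.21, 2.229, 0.004]
contact_force: [-11.3, 0.1, 19.1]
opening: 0.0103
[0.40559821 0.09694119 0.08515114] 0.010315979499330328 [-11.30239819   0.1244648   19.06534556]
0.00 dx 0 dz -0
0.11 dx 5 dz -25
0.22 dx 12 dz -48
0.33 dx 22 dz -71
0.44 dx 34 dz -93
0.55 dx 49 dz -113
0.66 dx 66 dz -132
0.77 dx 84 dz -148
0.88 dx 105 dz -163
0.99 dx 127 dz -175
1.10 dx 150 dz -184
1.21 dx 174 dz -191
1.32 dx 198 dz -195
1.43 dx 223 dz -197
1.54 dx 248 dz -196
```

```bash

python3 -m creep '[[255,0,0,-5,0],[255,0,1,-10,0],[255,0,3,-18,0],[255,0,5,-25,0],[255,0,8,-36,0],[255,0,12,-48,0],[255,0,12,-48,0]]' 40
python3 - <<'E'
from h import *
b=snap('top');a=snap('scene')
cv2.imwrite('pics/g.png',np.hstack([cv2.resize(b[140:260,140:260],(400,400),interpolation=2),cv2.resize(a[120:270,225:375],(400,400),interpolation=2)])[:,:,::-1])
E
```

```text
t: 4.73
tool_pos: [0.4149, 0.097, 0.1298]
tool_rot: [-2.21, -2.23, 0.003]
contact_force: [-5.8, 1.9, -0.5]
opening: 0.0102
```

View pics/g.png

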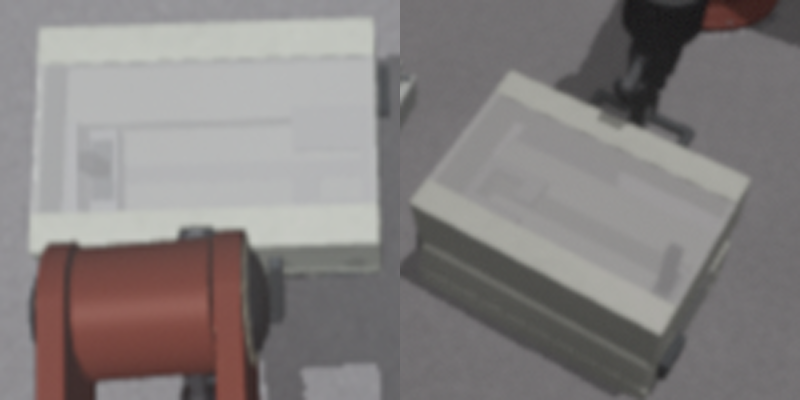

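The hood is rising with the gripper, so I'll continue along the arc.

```bash

python3 -m creep '[[255,0,10,-23,0],[255,0,22,-45,0],[255,0,37,-65,0],[255,0,54,-84,0],[255,0,72,-100,0],[255,0,82,-108,0],[255,0,93,-115,0],[255,0,104,-121,0],[255,0,115,-127,0],[255,0,126,-132,0],[255,0,138,-136,0],[255,0,138,-136,0]]' 40
python3 -m creep '[[255,0,12,-4,0],[255,0,24,-7,0],[255,0,36,-9,0],[255,0,48,-11,0],[255,0,60,-12,0],[255,0,73,-13,0],[255,0,85,-13,0],[255,0,96,-12,0],[255,0,96,-12,0]]' 40
python3 - <<'E'
from h import *
a=snap('scene','s1')
cv2.imwrite('pics/i.png',cv2.resize(a[80:280,180:430],(750,600),interpolation=2)[:,:,::-1])
E
```

```text
t: 5.83
tool_pos: [0.5573, 0.0983, 0.2744]
tool_rot: [2.205, 2.225, 0.014]
contact_force: [-7.6, 0.3, 24.3]
opening: 0.0099
t: 6.58
tool_pos: [0.6545, 0.0992, 0.2829]
tool_rot: [2.204, 2.224, 0.018]
contact_force: [4.0, 1.3, 11.2]
opening: 0.0102
```

View pics/i.png

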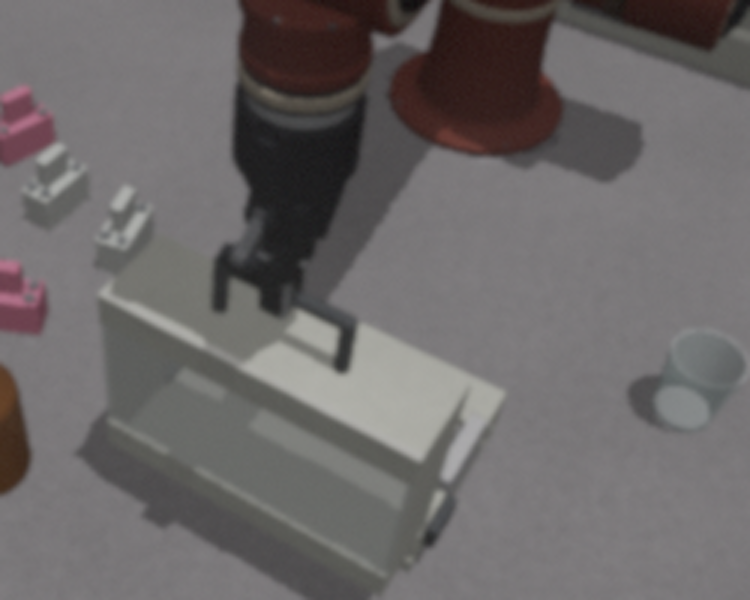

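```bash

python3 -m creep '[[130,0,0,0,0],[130,0,0,0,0],[130,0,0,0,0],[130,0,0,-20,0],[130,0,0,-60,0],[130,0,0,-60,0]]'
python3 -m creep '[[130,30,-80,-60,0.3],[60,60,-118,-60,0.6],[60,98,-118,-60,1.571],[60,98,-118,-60,1.571],[60,98,-118,-60,1.571],[60,98,-118,-60,1.571],[60,98,-118,-60,1.571],[60,98,-118,-60,1.571],[60,98,-118,-60,1.571],[60,98,-118,-60,1.571],[60,98,-118,-60,1.571],[60,98,-118,-60,1.571]]'
python3 go.py .538 .1965 .16 .008
python3 - <<'E'
from h import *
a=snap('scene','s2');b=snap('top','t2')
cv2.imwrite('pics/j.png',np.hstack([cv2.resize(b[120:260,140:280],(400,400),interpolation=2),cv2.resize(a[110:290,210:390],(400,400),interpolation=2)])[:,:,::-1])
E
```

```text
t: 7.13
tool_pos: [0.651, 0.099, 0.3431]
tool_rot: [2.206, 2.226, 0.011]
contact_force: [0.3, -0.5, 2.1]
opening: 0.0421
t: 8.13
tool_pos: [0.53, 0.1959, 0.3948]
tool_rot: [3.139, 0.121, -0.001]
contact_force: [-0.4, -0.4, -0.2]
opening: 0.0653
t 8.13 tcp [530.  195.9 394.8] yaw 0.077 F [-0.4 -0.4 -0.2] open 65.3 | need [ 8.100e+00 -1.000e-01  2.348e+02] turn 0.069
```

View pics/j.png

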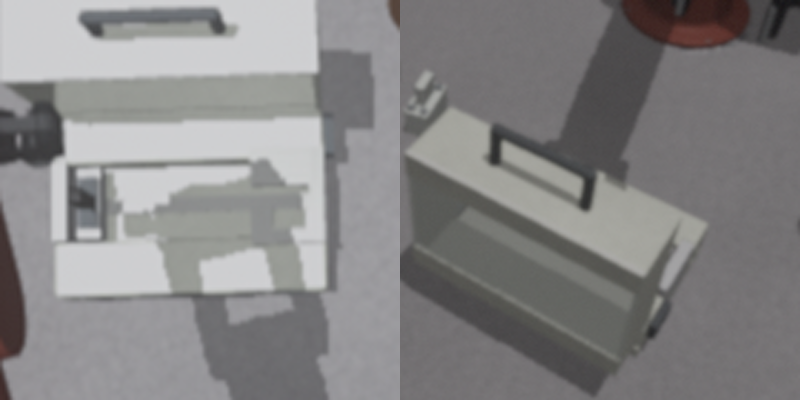

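```bash
python3 - <<'E'
from h import *
from go import fd
f=lambda X:((proj('top',np.array(X).reshape(1,3))[0]-[140,120])/.35).round(0)
print([f(fd(*k)) for k in((-.09,.145,.06),(-.09,-.115,.06),(0,.113,.122),(0,.113,.06),(.09,-.115,.06),(-.038,.13,.06),(.038,.13,.06),(-.038,-.045,.072),(.038,-.045,.072))])
b=cv2.imread('pics/t2.png')[180:215,150:195]
cv2.imwrite('pics/k.png',cv2.resize(b,None,fx=14,fy=14,interpolation=2))
print((proj('top',np.array([fd(0,.113,.122)]))[0]-[150,180])*14)
E
```

```text
[array([ 54., 298.]), array([327., 289.]), array([ 73., 195.]), array([ 87., 203.]), array([322., 103.]), array([ 70., 243.]), array([ 69., 164.]), array([252., 236.]), array([250., 157.])]
[219.39198174 114.94360332]
```

View pics/k.png

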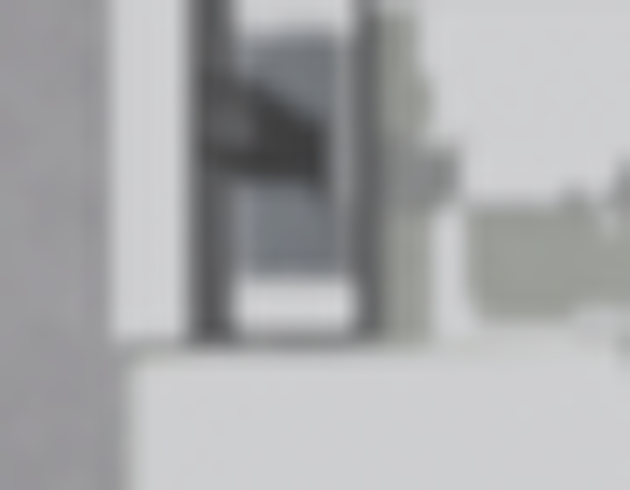

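```bash

python3 -m creep '[[60,8,0,40,0.069],[60,8,0,80,0.069],[60,8,0,120,0.069],[60,8,0,160,0.069],[60,8,0,200,0.069],[60,8,0,235,0.069],[60,8,0,260,0.069],[60,8,0,280,0.069],[60,8,0,295,0.069],[60,8,0,307,0.069],[60,8,0,307,0.069]]'
python3 go.py .538 .1965 .086 .008
python3 -m creep '[[255,0,0,0,0],[255,0,0,0,0],[255,0,0,0,0],[255,0,0,0,0],[255,0,0,0,0],[255,0,0,0,0],[255,0,0,0,0]]' 60
python3 go.py .538 .1965 .086 .008
```

```text
t: 9.15
tool_pos: [0.536, 0.1962, 0.0849]
tool_rot: [3.14, 0.026, -0.009]
contact_force: [-1.0, -0.2, 0.7]
opening: 0.0653
t 9.15 tcp [536.  196.2  84.9] yaw 0.017 F [-1.  -0.2  0.7] open 65.3 | need [ 2.  -0.3 -1.2] turn 0.009
t: 9.73
tool_pos: [0.5391, 0.1976, 0.0898]
tool_rot: [-3.14, -0.023, -0.004]
contact_force: [-2.3, 4.5, 5.3]
opening: 0.0131
t 9.73 tcp [539.1 197.6  89.8] yaw 0.014 F [-2.3  4.5  5.3] open 13.1 | need [-1.1  1.1  3.8] turn 0.006
```

```bash

python3 -m creep '[[255,0,15,0,0],[255,0,35,0,0],[255,0,55,0,0],[255,0,75,0,0],[255,0,95,0,0],[255,0,115,0,0],[255,-1,135,0,0],[255,-1,155,0,0],[255,-1,172,0,0],[255,-1,187,0,0],[255,-1,197,0,0],[255,-1,197,0,0]]' 60
python3 - <<'E'
from h import *
from go import *
o,p,R=st();d=(p[:2]-V[:2]);print('feeder xy',d[0]+V[2]*d[1],d[1]-V[2]*d[0],'z',p[2],'joint est',.113-(d[1]-V[2]*d[0]),'F',o['contact_force'],o['opening'])
E
```

```text
t: 10.73
tool_pos: [0.5408, 0.0004, 0.0898]
tool_rot: [-3.137, -0.02, -0.003]
contact_force: [-0.8, 9.4, 7.9]
opening: 0.013
feeder xy 0.0008615375274040192 -0.0831589243596429 z 0.08979187650184255 joint est 0.19615892435964288 F [-0.80192388  9.42620998  7.85483945] 0.0129956890088086
```

```bash

python3 -m creep '[[255,-5,0,0,0],[255,-10,0,0,0],[255,-15,0,0,0],[255,-20,0,0,0],[255,-21,0,0,0],[255,-21,0,0,0]]' 60
python3 go.py .5201 .0120 .09 .008
python3 -m creep '[[255,0,-5,0,0],[255,0,-10,0,0],[255,0,-12,0,0],[255,0,-12,0,0]]' 60
python3 go.py .5201 .0120 .09 .008
```

```text
t: 11.23
tool_pos: [0.5206, 0.0013, 0.0898]
tool_rot: [-3.137, -0.022, -0.008]
contact_force: [2.8, 8.3, 3.9]
opening: 0.013
t 11.23 tcp [520.6   1.3  89.8] yaw 0.014 F [2.8 8.3 3.9] open 13.0 | need [ -0.3 -10.7  -0.2] turn 0.006
t: 11.57
tool_pos: [0.5205, 0.0125, 0.0898]
tool_rot: [-3.14, -0.023, -0.007]
contact_force: [2.8, 6.5, 5.6]
opening: 0.0132
t 11.57 tcp [520.5  12.5  89.8] yaw 0.015 F [2.8 6.5 5.6] open 13.2 | need [-0.5  0.5 -0.2] turn 0.007
```

```bash

python3 -m creep '[[130,0,0,0,0],[130,0,0,0,0],[130,0,0,0,0],[130,0,0,-20,0],[130,0,0,-60,0],[130,0,0,-100,0],[130,-60,-40,-120,0],[130,-100,-80,-120,0],[130,-100,-100,-120,0],[130,-100,-100,-120,0],[130,-100,-100,-120,0]]'
python3 - <<'E'
from m import *
im=cass()
g2=cv2.inRange(cv2.resize(im,None,fx=3,fy=3,interpolation=2).min(2),150,255);g2[:, :870]=0;g2[:420]=0;g2[800:]=0
c=ctrl.calibration('top')
n,l,s,_=cv2.connectedComponentsWithStats(cv2.morphologyEx(g2,3,np.ones((9,9))))
R=np.array(c['R']);o=-R.T@c['t'];out=[]
for k in range(1,n):
    if 800<s[k,4]<9000:
        q=(np.argwhere(l==k)[:,::-1]+.5)/3-.5
        d=np.c_[(q[:,0]-c['cx'])/c['fx'],(q[:,1]-c['cy'])/c['fy'],np.ones(len(q))]@R
        W=(o+d*((.045-o[2])/d[:,2])[:,None])[:,:2].astype(np.float32)*1000
        out.append(cv2.minAreaRect(W))
for r in out: print(np.round(r[0],1),np.round(r[1],1),r[2])
cv2.imwrite('pics/l.png',cv2.resize(im[110:250,140:430],(800,386),interpolation=2)[:,:,::-1])
E
python3 go.py .458 -.193 .2 .008
```

```text
t: 12.48
tool_pos: [0.4153, 0.1118, 0.208]
tool_rot: [-3.141, -0.028, 0.0]
contact_force: [1.0, 0.5, -0.0]
opening: 0.0418
 px [361.6 177.9] conf 0.96 sat 4 xy mm [ 565.2 -333. ] size [67.2 46.5] long-axis ang 0.441 mean [ 564.6 -333.2]
 px [386.8 240.4] conf 0.86 sat 75 xy mm [ 390.4 -393.2] size [46.1 69.5] long-axis ang -0.299 mean [ 390.30002 -393.40002]
 px [324.6 167. ] conf 0.80 sat 73 xy mm [ 598.1 -231.7] size [35.1 72.8] long-axis ang -1.101 mean [ 597.89996 -231.4    ]
 px [313.4 217.5] conf 0.77 sat 4 xy mm [ 458.3 -194.9] size [70.1 40.9] long-axis ang 0.210 mean [ 457.6 -195. ]
 px [402.  190.4] conf 0.62 sat 152 xy mm [ 525.9 -443.3] size [38.8 88.8] long-axis ang -1.323 mean [ 527.  -443.4]
 px [350.8 220.6] conf 0.59 sat 4 xy mm [ 445.9 -296.7] size [41.4 71.7] long-axis ang -0.045 mean [ 446.7 -297.5]
[ 641.4 -624.9] [157.3  50.5] 88.65750885009766
[ 572.  -334.3] [89.8 54.5] 34.99464416503906
[ 458.6 -197.2] [75.7 38.3] 12.407675743103027
[ 446.3 -302.2] [39.4 75.5] 87.3691635131836
t 12.58 tcp [417.  109.9 207.7] yaw 0.016 F [ 0.2 -0.5 -0.5] open 41.9 | need [ 36.3 303.5   8. ] turn 0.008
```

View pics/l.png

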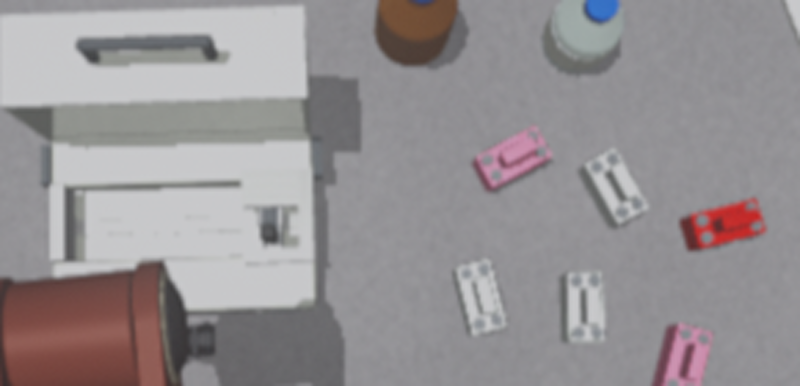

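```bash
python3 - <<'E'
from h import *
for n,p in dict(A=(479,297),B=(584.5,306),C=(615,186)).items():
    q=np.array(p)*.3625+[140,110]; print(n,ray('top',q,.08).round(4),ray('top',q,.045).round(4))
E
python3 go.py .458 -.197 .18 .208
```

```text
A [ 0.4551 -0.1911  0.08  ] [ 0.4569 -0.1955  0.045 ]
B [ 0.4441 -0.2929  0.08  ] [ 0.4456 -0.3005  0.045 ]
C [ 0.5609 -0.3284  0.08  ] [ 0.5659 -0.337   0.045 ]
t 12.58 tcp [417.  109.9 207.7] yaw 0.016 F [ 0.2 -0.5 -0.5] open 41.9 | need [ 36.2 307.4  28.1] turn -0.192
```

```bash

python3 -m creep '[[110,35,305,28,-0.194],[110,35,305,28,-0.194],[110,35,305,28,-0.194],[110,35,305,28,-0.194],[110,35,305,28,-0.194],[110,35,305,28,-0.194],[110,35,305,28,-0.194],[110,35,305,28,-0.194],[110,35,305,60,-0.194],[110,35,305,87,-0.194],[110,35,305,87,-0.194]]'
python3 go.py .457 -.1945 .052 .21
```

```text
t: 13.5
tool_pos: [0.4525, -0.1944, 0.1142]
tool_rot: [-3.118, -0.321, 0.016]
contact_force: [-1.2, 1.1, -1.2]
opening: 0.0485
t 13.50 tcp [ 452.5 -194.4  114.2] yaw 0.205 F [-1.2  1.1 -1.2] open 48.5 | need [ 5.   1.5 62.2] turn -0.005
```

```bash

python3 -m creep '[[110,3,1,20,0],[110,3,1,40,0],[110,3,1,55,0],[110,3,1,64,0],[110,3,1,64,0],[110,3,1,64,0]]'
python3 go.py .457 -.1945 .052 .21
python3 -m creep '[[255,0,0,0,0],[255,0,0,0,0],[255,0,0,0,0],[255,0,0,0,0],[255,0,0,0,0],[255,0,0,0,0]]' 40
python3 go.py .457 -.1945 .13 .21
```

```text
t: 14.0
tool_pos: [0.4601, -0.1953, 0.0576]
tool_rot: [3.125, 0.326, -0.0]
contact_force: [-0.4, -0.8, 0.4]
opening: 0.0488
t 14.00 tcp [ 460.1 -195.3   57.6] yaw 0.208 F [-0.4 -0.8  0.4] open 48.8 | need [-2.8 -1.4  5.6] turn -0.002
t: 14.5
tool_pos: [0.4608, -0.1954, 0.0585]
tool_rot: [3.123, 0.327, 0.003]
contact_force: [0.5, -0.9, 5.5]
opening: 0.0131
t 14.50 tcp [ 460.8 -195.4   58.5] yaw 0.208 F [ 0.5 -0.9  5.5] open 13.1 | need [ -3.4  -1.6 -71.5] turn -0.002
```

```bash

python3 -m creep '[[180,0,0,0,0],[180,0,0,0,0],[180,-2,0,4,0],[180,-2,0,7,0],[180,-2,0,7,0],[255,-2,0,7,0],[255,-2,0,7,0],[255,-2,0,7,0],[255,-2,0,7,0]]' 40
python3 go.py .457 -.1945 .052 .21
python3 -m creep '[[255,0,0,-15,0],[255,0,0,-50,0],[255,0,0,-90,0],[255,0,0,-115,0],[255,0,0,-115,0]]'
python3 - <<'E'
from h import *;from go import *
print(fd(0,.130-.018,.2)); need(*fd(0,.130-.020,.18),.008)
E
```

```text
t: 15.25
tool_pos: [0.4577, -0.1951, 0.0498]
tool_rot: [-3.124, -0.327, 0.001]
contact_force: [0.1, -0.9, -1.4]
opening: 0.0134
t 15.25 tcp [ 457.7 -195.1   49.8] yaw 0.208 F [ 0.1 -0.9 -1.4] open 13.4 | need [-0.6 -0.8 -2.2] turn -0.002
t: 15.67
tool_pos: [0.4615, -0.1974, 0.1727]
tool_rot: [3.117, 0.326, 0.016]
contact_force: [0.8, -0.9, -0.3]
opening: 0.0131
(np.float64(0.538259211063769), np.float64(0.19549604866323395), 0.2)
t 15.67 tcp [ 461.5 -197.4  172.7] yaw 0.209 F [ 0.8 -0.9 -0.3] open 13.1 | need [ 156.1 -366.4   -9.1] turn 0.201
```

```bash

python3 -m creep '[[255,0,0,-35,0],[255,40,-40,-40,0.2],[255,156,-366,-40,0.201],[255,156,-366,-40,0.201],[255,156,-366,-40,0.201],[255,156,-366,-40,0.201],[255,156,-366,-40,0.201],[255,156,-366,-40,0.201],[255,156,-366,-40,0.201],[255,156,-366,-40,0.201],[255,156,-366,-40,0.201],[255,156,-366,-40,0.201]]'
python3 - <<'E'
from h import *;from go import *
need(*fd(0,.110,.125),.008)
b=snap('top','t3');a=snap('scene','s3')
for c,im in(('top',b),('scene',a)):
    d=ctrl.boxes_of(c,'cassette1');print(c,[(np.round(k['rect']).tolist(),round(k['conf'],2)) for k in d])
cv2.imwrite('pics/n.png',np.hstack([cv2.resize(b[130:250,130:250],(400,400),interpolation=2),cv2.resize(a[100:280,210:390],(400,400),interpolation=2)])[:,:,::-1])
E
```

```text
t: 16.67
tool_pos: [0.5343, 0.2001, 0.2038]
tool_rot: [-3.139, -0.021, 0.002]
contact_force: [-0.3, -0.8, -2.0]
opening: 0.0135
t 16.67 tcp [534.3 200.1 203.8] yaw 0.013 F [-0.3 -0.8 -2. ] open 13.5 | need [ 4.1  6.8 78.7] turn 0.005
top [([348.0, 164.0, 25.0, 26.0], 0.81), ([377.0, 227.0, 24.0, 30.0], 0.72), ([312.0, 158.0, 24.0, 18.0], 0.65), ([162.0, 168.0, 8.0, 36.0], 0.62), ([387.0, 182.0, 27.0, 19.0], 0.61), ([344.0, 208.0, 15.0, 25.0], 0.56)]
scene [([155.0, 143.0, 22.0, 32.0], 0.93), ([134.0, 124.0, 28.0, 26.0], 0.83), ([186.0, 129.0, 23.0, 27.0], 0.82), ([175.0, 108.0, 23.0, 25.0], 0.69), ([321.0, 176.0, 24.0, 30.0], 0.67), ([169.0, 167.0, 26.0, 23.0], 0.64)]
```

View pics/n.png

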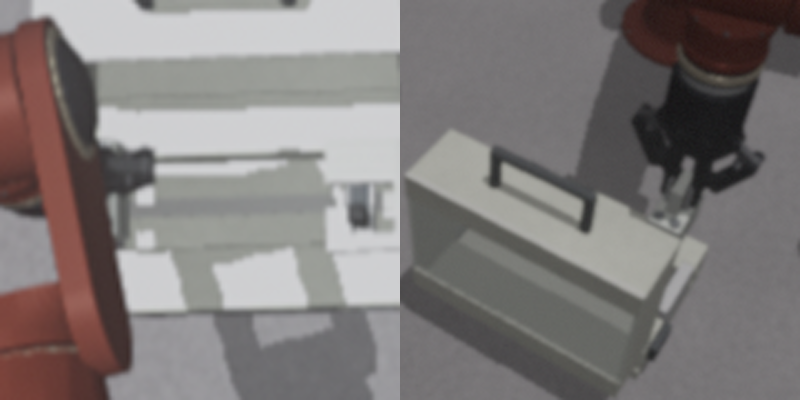

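```bash
python3 - <<'E'
from h import *;from go import *
o,p,R=st()
for z in (.153,.198):
    print(z,proj('top',np.array([[p[0]+s*.035,p[1]-.018,z] for s in(-1,1)])).round(1).tolist())
b=cv2.imread('pics/t3.png')
cv2.imwrite('pics/o.png',cv2.resize(b[155:215,145:205],(600,600),interpolation=2))
E
```

```text
0.153 [[171.0, 201.8], [171.0, 174.4]]
0.198 [[167.1, 200.1], [167.2, 171.5]]
```

View pics/o.png

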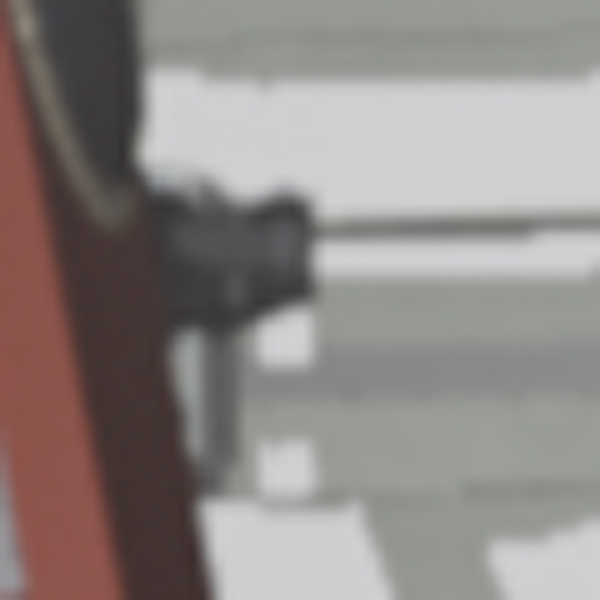

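```bash

python3 -m creep '[[255,4,12,0,0.005],[255,4,12,40,0.005],[255,4,12,75,0.005],[255,4,12,75,0.005],[255,4,12,75,0.005]]'
python3 - <<'E'
from go import *
need(*fd(0,.105,.09),.008)
E
```

```text
t: 17.28
tool_pos: [0.5372, 0.181, 0.1278]
tool_rot: [3.14, 0.0, -0.009]
contact_force: [1.8, 0.1, -1.2]
opening: 0.0133
t 17.28 tcp [537.2 181.  127.8] yaw 0.000 F [ 1.8  0.1 -1.2] open 13.3 | need [ 1.3 -7.5 37.8] turn -0.008
```

```bash

python3 -m creep '[[255,1,-6,0,0],[255,1,-6,10,0],[255,1,-6,20,0],[255,1,-6,32,0],[255,1,-6,38,0],[255,1,-6,38,0]]'
python3 - <<'E'
from go import *
need(*fd(0,.105,.072),.008)
E
```

```text
t: 17.78
tool_pos: [0.5386, 0.1889, 0.09]
tool_rot: [3.141, 0.004, -0.005]
contact_force: [-0.2, -0.1, -1.6]
opening: 0.0136
t 17.78 tcp [538.6 188.9  90. ] yaw 0.003 F [-0.2 -0.1 -1.6] open 13.6 | need [-0.2  0.4 18. ] turn -0.005
```

```bash

python3 -m creep '[[255,0,0,10,0],[255,0,0,18,0],[255,0,0,20,0],[255,0,0,20,0]]'
python3 go.py .5383 .1885 .071 .008
python3 -m creep '[[190,0,0,0,0],[190,0,0,0,0],[190,0,0,0,0],[190,0,0,-20,0],[190,0,0,-60,0],[120,0,0,-100,0],[110,0,0,-130,0],[110,0,0,-130,0]]'
python3 go.py .445 -.2995 .15 -.035
```

```text
t: 18.12
tool_pos: [0.539, 0.1889, 0.0707]
tool_rot: [3.141, 0.004, -0.004]
contact_force: [-0.0, -0.9, -1.6]
opening: 0.0131
t 18.12 tcp [539.  188.9  70.7] yaw 0.002 F [-0.  -0.9 -1.6] open 13.1 | need [-0.7  0.4 -0.3] turn -0.006
t: 18.78
tool_pos: [0.5445, 0.1901, 0.2123]
tool_rot: [-3.138, -0.004, -0.025]
contact_force: [1.5, 1.1, 0.9]
opening: 0.0486
t 18.78 tcp [544.5 190.1 212.3] yaw 0.002 F [1.5 1.1 0.9] open 48.6 | need [-101.7  489.6   59.1] turn 0.037
```

```bash

python3 -m creep '[[110,-98,490,0,0.037],[110,-98,490,0,0.037],[110,-98,490,0,0.037],[110,-98,490,0,0.037],[110,-98,490,0,0.037],[110,-98,490,0,0.037],[110,-98,490,0,0.037],[110,-98,490,0,0.037],[110,-98,490,20,0.037],[110,-98,490,60,0.037],[110,-98,490,60,0.037],[110,-98,490,60,0.037]]'
python3 -m creep '[[110,0,0,0,0],[110,0,0,0,0]]'
python3 - <<'E'
from m import *; from go import need
cass(); need(.445,-.2995,.05,-.035)
E
```

```text
t: 19.78
tool_pos: [0.4449, -0.2931, 0.1473]
tool_rot: [3.139, -0.055, 0.004]
contact_force: [0.1, -0.1, -0.5]
opening: 0.0488
t: 19.95
tool_pos: [0.4441, -0.292, 0.1458]
tool_rot: [-3.14, 0.06, 0.002]
contact_force: [-0.1, 0.7, -0.3]
opening: 0.0488
 px [174.5 190.3] conf 0.88 sat 4 xy mm [542.6 188.7] size [41.9 73.3] long-axis ang -0.002 mean [541.80005 188.6    ]
 px [324.5 167.2] conf 0.86 sat 72 xy mm [ 597.1 -232. ] size [37.6 75.3] long-axis ang -1.092 mean [ 597.10004 -231.3    ]
 px [360.3 176.7] conf 0.79 sat 3 xy mm [ 567.  -330.5] size [62.1 49.1] long-axis ang 0.456 mean [ 568.1 -329.9]
 px [382.4 242.4] conf 0.63 sat 105 xy mm [ 383.6 -381.9] size [34.3 53.8] long-axis ang -0.374 mean [ 385.  -381.1]
 px [407.2 189. ] conf 0.47 sat 197 xy mm [ 530.7 -454.9] size [55.4 33.6] long-axis ang 1.548 mean [ 530.5 -458.2]
 px [350.5 218.7] conf 0.40 sat 6 xy mm [ 446.8 -297.7] size [75.1 23.8] long-axis ang 0.291 mean [ 451.8 -297. ]
t 20.05 tcp [ 445.6 -290.6  147.4] yaw -0.035 F [-0.3  0.6 -0.4] open 48.2 | need [-0.3  8.9 97.4] turn 0.000
```

```bash

python3 -m creep '[[110,0,8,20,0],[110,0,8,50,0],[110,0,8,75,0],[110,0,8,90,0],[110,0,8,97,0],[110,0,8,97,0]]'
python3 go.py .445 -.2995 .05 -.035
python3 -m creep '[[255,0,0,0,0],[255,0,0,0,0],[255,0,0,0,0],[255,0,0,0,0],[255,0,0,0,0],[255,0,0,0,0]]' 40
python3 go.py .445 -.2995 .05 -.035
```

```text
t: 20.55
tool_pos: [0.4448, -0.297, 0.0488]
tool_rot: [-3.14, 0.051, 0.002]
contact_force: [0.0, -1.0, -0.6]
opening: 0.0486
t 20.55 tcp [ 444.8 -297.    48.8] yaw -0.033 F [ 0.  -1.  -0.6] open 48.6 | need [ 0.3  2.5 -1.2] turn 0.002
t: 21.05
tool_pos: [0.4462, -0.2996, 0.0517]
tool_rot: [3.139, -0.055, 0.005]
contact_force: [0.7, 0.8, 6.5]
opening: 0.0135
t 21.05 tcp [ 446.2 -299.6   51.7] yaw -0.035 F [0.7 0.8 6.5] open 13.5 | need [-1.2 -0.1  1.7] turn 0.000
```

```bash

python3 -m creep '[[255,0,0,-20,0],[255,0,0,-60,0],[255,0,0,-100,0],[255,77,-439,-165,-0.043],[255,77,-439,-165,-0.043],[255,77,-439,-165,-0.043],[255,77,-439,-165,-0.043],[255,77,-439,-165,-0.043],[255,77,-439,-165,-0.043],[255,77,-439,-165,-0.043],[255,77,-439,-165,-0.043],[255,77,-439,-165,-0.043]]'
python3 -m creep '[[255,0,0,0,0],[255,0,0,0,0],[255,0,0,0,0]]'
python3 - <<'E'
from go import *
need(*fd(0,.053,.125),.008)
E
```

```text
t: 22.05
tool_pos: [0.5211, 0.0663, 0.2037]
tool_rot: [3.141, 0.013, -0.001]
contact_force: [0.8, -0.5, -1.3]
opening: 0.013
t: 22.3
tool_pos: [0.521, 0.064, 0.2031]
tool_rot: [3.141, 0.014, -0.002]
contact_force: [0.3, -0.1, -0.8]
opening: 0.0133
t 22.30 tcp [521.   64.  203.1] yaw 0.009 F [ 0.3 -0.1 -0.8] open 13.3 | need [ 18.5 -72.3  78.1] turn 0.001
```

```bash

python3 -m creep '[[255,18,-72,0,0],[255,18,-72,0,0],[255,18,-72,40,0],[255,18,-72,76,0],[255,18,-72,76,0],[255,18,-72,76,0]]'
python3 - <<'E'
from go import *
need(*fd(0,.053,.09),.008)
E
```

```text
t: 22.8
tool_pos: [0.5367, 0.1347, 0.1249]
tool_rot: [3.141, 0.01, -0.011]
contact_force: [0.4, 0.4, -0.8]
opening: 0.0133
t 22.80 tcp [536.7 134.7 124.9] yaw 0.006 F [ 0.4  0.4 -0.8] open 13.3 | need [ 2.3 -1.8 34.9] turn -0.002
```

```bash

python3 -m creep '[[255,2,-1,10,0],[255,2,-1,20,0],[255,2,-1,32,0],[255,2,-1,36,0],[255,2,-1,36,0]]'
python3 - <<'E'
from go import *
need(*fd(0,.053,.072),.008)
E
```

```text
t: 23.22
tool_pos: [0.5432, 0.1371, 0.1037]
tool_rot: [3.14, 0.013, 0.002]
contact_force: [-29.0, -5.0, 49.5]
opening: 0.0132
t 23.22 tcp [543.2 137.1 103.7] yaw 0.008 F [-29.   -5.   49.5] open 13.2 | need [-4.5  0.5 31.7] turn 0.000
```

```bash

python3 -m creep '[[255,-2,0,-10,0],[255,-4,0,-25,0],[255,-4,0,-25,0],[255,-4,0,-25,0],[255,-4,0,-25,0]]'
python3 - <<'E'
from go import *
need(*fd(0,.053,.09),.008)
a=snap('top','t4');b=snap('scene','s4')
cv2.imwrite('pics/p.png',np.hstack([cv2.resize(a[150:220,150:220],(400,400),interpolation=2),cv2.resize(b[150:240,270:360],(400,400),interpolation=2)])[:,:,::-1])
E
```

```text
t: 23.63
tool_pos: [0.5371, 0.1372, 0.1167]
tool_rot: [-3.142, -0.013, -0.001]
contact_force: [1.2, -0.2, -1.4]
opening: 0.0131
t 23.63 tcp [537.1 137.2 116.7] yaw 0.008 F [ 1.2 -0.2 -1.4] open 13.1 | need [ 1.6  0.8 26.7] turn 0.000
```

View pics/p.png

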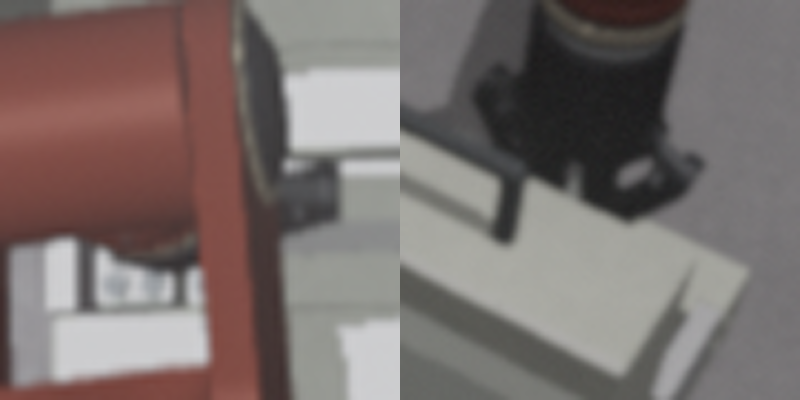

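```bash
python3 - <<'E'
from h import *
a=cv2.imread('pics/t4.png')
for z in (.065,.11): print('hand near edge x',z,ray('top',(184.5,203.),z).round(4))
for z in (.02,.065): print('A near edge',ray('top',(173,203.),z).round(4))
c=cv2.resize(a[188:212,160:192],None,fx=20,fy=20,interpolation=2);cv2.imwrite('pics/q.png',c)
E
```

```text
hand near edge x 0.065 [0.5038 0.1574 0.065 ]
hand near edge x 0.11 [0.4996 0.1496 0.11  ]
A near edge [0.5088 0.1978 0.02  ]
A near edge [0.5045 0.1888 0.065 ]
```

View pics/q.png

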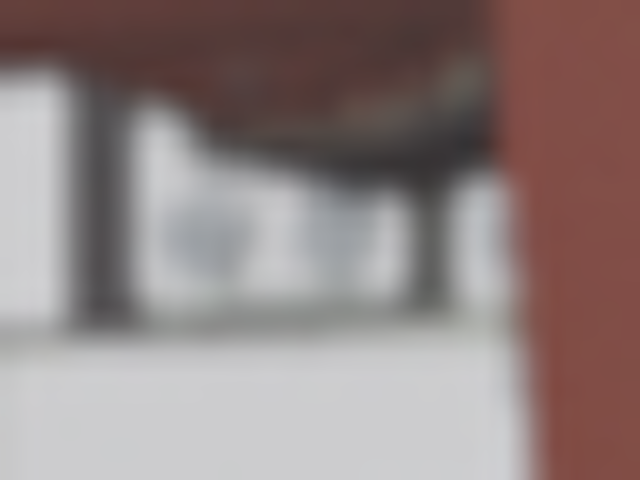

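```bash

python3 -m creep '[[255,4,0,0,0],[255,4,0,0,0],[255,4,0,0,0],[255,4,0,5,0],[255,4,0,8,0],[255,4,0,10,0],[255,4,0,12,0],[255,4,0,12,0]]'
python3 - <<'E'
from go import *
need(*fd(0,.053,.09),.008)
E
```

```text
t: 24.4
tool_pos: [0.5405, 0.1375, 0.1041]
tool_rot: [3.141, 0.013, -0.002]
contact_force: [0.0, 0.0, -1.1]
opening: 0.0133
t 24.40 tcp [540.5 137.5 104.1] yaw 0.008 F [ 0.   0.  -1.1] open 13.3 | need [-1.7  1.  14.1] turn 0.000
```

No contact now: the bottom is below deck level. I'll keep lowering, then release.

```bash

python3 -m creep '[[255,0,0,8,0],[255,0,0,16,0],[255,0,0,24,0],[255,0,0,29,0],[255,0,0,31,0],[255,0,0,31,0]]'
python3 go.py .5405 .1375 .0717 .008
```

```text
t: 24.9
tool_pos: [0.5403, 0.1374, 0.0727]
tool_rot: [3.141, 0.013, -0.003]
contact_force: [0.5, 0.2, -2.0]
opening: 0.0134
t 24.90 tcp [540.3 137.4  72.7] yaw 0.008 F [ 0.5  0.2 -2. ] open 13.4 | need [ 0.2 -0.1  1. ] turn 0.000
```

```bash

python3 -m creep '[[195,0,0,1,0],[195,0,0,1,0],[195,0,0,1,0],[195,0,0,-20,0],[195,0,0,-60,0],[120,0,0,-100,0],[110,0,0,-130,0],[110,0,0,-130,0]]'
python3 -m creep '[[110,28,470,0,-0.442],[110,28,470,0,-0.442],[110,28,470,0,-0.442],[110,28,470,0,-0.442],[110,28,470,0,-0.442],[110,28,470,0,-0.442],[110,28,470,0,-0.442],[110,28,470,0,-0.442],[110,28,470,0,-0.442],[110,28,470,0,-0.442],[110,28,470,0,-0.442],[110,28,470,0,-0.442]]'
python3 - <<'E'
from m import *; from go import need
cass(); need(.566,-.3365,.15,.45)
E
```

```text
t: 25.57
tool_pos: [0.5455, 0.1381, 0.2138]
tool_rot: [-3.14, -0.013, -0.025]
contact_force: [0.5, -0.1, 1.1]
opening: 0.0484
t: 26.57
tool_pos: [0.5726, -0.3367, 0.2042]
tool_rot: [3.061, 0.697, 0.001]
contact_force: [-0.0, -0.6, -0.0]
opening: 0.0489
 px [324.7 167.1] conf 0.95 sat 70 xy mm [ 597.6 -232.1] size [40.2 77.2] long-axis ang -1.127 mean [ 597.6 -231.8]
 px [192.8 189.4] conf 0.92 sat 4 xy mm [541.8 138.5] size [41.8 73.1] long-axis ang -0.007 mean [543.1     137.70001]
 px [174.4 190.6] conf 0.64 sat 4 xy mm [542.6 190. ] size [44.5 73.3] long-axis ang -0.002 mean [540.89996 188.9    ]
 px [391.6 246.4] conf 0.56 sat 75 xy mm [ 377.8 -405.6] size [16.4 53.3] long-axis ang -0.277 mean [ 373.5     -405.80002]
 px [354.1 170.5] conf 0.41 sat 3 xy mm [ 588.8 -316. ] size [13.7 38.3] long-axis ang -0.814 mean [ 586.  -313.4]
t 26.67 tcp [ 572.5 -336.4  204. ] yaw 0.446 F [-0.5  0.7 -0. ] open 48.5 | need [-6.  -2.8 54. ] turn -0.004
```

```bash

python3 -m creep '[[110,-6,-3,30,0],[110,-6,-3,60,0],[110,-6,-3,80,0],[110,-6,-3,80,0],[110,-6,-3,80,0]]'
python3 - <<'E'
from m import *; from go import need
snap('scene');print([(np.round(k['rect']).tolist(),round(k['conf'],2)) for k in ctrl.boxes_of('scene','cassette1')])
need(.5655,-.336,.05,.45)
E
```

```text
t: 27.08
tool_pos: [0.5656, -0.3308, 0.1227]
tool_rot: [-3.06, -0.702, 0.003]
contact_force: [0.5, -0.5, 0.1]
opening: 0.0484
[([178.0, 108.0, 21.0, 28.0], 0.93), ([136.0, 128.0, 24.0, 20.0], 0.83), ([171.0, 167.0, 23.0, 23.0], 0.63), ([212.0, 160.0, 122.0, 120.0], 0.5), ([118.0, 165.0, 28.0, 47.0], 0.38)]
t 27.18 tcp [ 567.4 -332.3  126.2] yaw 0.451 F [-0.1 -0.2  0.6] open 48.4 | need [-3.4  2.3 76.2] turn 0.001
```

```bash

python3 -m creep '[[110,-3,3,25,0],[110,-3,3,50,0],[110,-3,3,68,0],[110,-3,3,77,0],[110,-3,3,77,0]]'
python3 go.py .5655 -.336 .05 .45
python3 -m creep '[[255,0,0,0,0],[255,0,0,0,0],[255,0,0,0,0],[255,0,0,0,0],[255,0,0,0,0],[255,0,0,0,0]]' 40
python3 go.py .5655 -.336 .05 .45
```

```text
t: 27.6
tool_pos: [0.5645, -0.3356, 0.0462]
tool_rot: [-3.061, -0.702, 0.002]
contact_force: [-0.9, 0.7, -0.6]
opening: 0.0486
t 27.60 tcp [ 564.5 -335.6   46.2] yaw 0.451 F [-0.9  0.7 -0.6] open 48.6 | need [ 0.7  0.8 -3.8] turn 0.001
t: 28.1
tool_pos: [0.5662, -0.3371, 0.0493]
tool_rot: [3.059, 0.701, 0.004]
contact_force: [1.1, -0.1, 5.9]
opening: 0.0136
t 28.10 tcp [ 566.2 -337.1   49.3] yaw 0.450 F [ 1.1 -0.1  5.9] open 13.6 | need [-0.1 -1.3 -0.7] turn 0.000
```

```bash

python3 -m creep '[[255,0,0,-20,0],[255,0,0,-60,0],[255,0,0,-100,0],[255,160,-392,-165,0.442],[255,160,-392,-165,0.442],[255,160,-392,-165,0.442],[255,160,-392,-165,0.442],[255,160,-392,-165,0.442],[255,160,-392,-165,0.442],[255,160,-392,-165,0.442],[255,160,-392,-165,0.442],[255,160,-392,-165,0.442]]'
python3 go.py .5395 .086 .2 .008
```

```text
t: 29.1
tool_pos: [0.5405, 0.0357, 0.2036]
tool_rot: [-3.141, -0.013, 0.001]
contact_force: [1.1, 0.3, -2.9]
opening: 0.0131
t 29.10 tcp [540.5  35.7 203.6] yaw 0.008 F [ 1.1  0.3 -2.9] open 13.1 | need [ -0.5 -50.3   3.6] turn 0.000
```

```bash

python3 -m creep '[[255,0,-50,0,0],[255,0,-50,0,0],[255,0,-50,40,0],[255,0,-50,76,0],[255,0,-50,76,0],[255,0,-50,76,0]]'
python3 - <<'E'
from m import *;from go import need
need(.5395,.086,.107,.008);o,p,R=st()
snap('top','t5')
for d in ctrl.outline_of('top','cassette1'):
    r=d['rect']; 
    if r[0]<280: print(np.round(r).tolist(),round(d['conf'],2),'near x @top',ray('top',(r[0]+r[2]/2,r[1]+r[3]),p[2]-.0493+.045).round(4))
print('expected rect rows at tool x',proj('top',np.array([[p[0]+s*.035,p[1]+.018,p[2]-.0043] for s in(-1,1)])).round(1))
g=cv2.cvtColor(cv2.imread('pics/t5.png'),6)
for c in range(184,216,3): print(c,g[194:212,c].tolist())
E
```

```text
t: 29.6
tool_pos: [0.5386, 0.0835, 0.125]
tool_rot: [3.141, 0.013, -0.011]
contact_force: [0.8, 0.2, 0.2]
opening: 0.0131
t 29.60 tcp [538.6  83.5 125. ] yaw 0.008 F [0.8 0.2 0.2] open 13.1 | need [ 1.  -2.5 17.9] turn 0.000
[201.0, 195.0, 9.0, 6.0] 0.62 near x @top [0.5044 0.0924 0.1207]
[175.0, 187.0, 10.0, 16.0] 0.56 near x @top [0.4968 0.1606 0.1207]
[185.0, 189.0, 17.0, 13.0] 0.48 near x @top [0.4991 0.1234 0.1207]
expected rect rows at tool x [[202.3 200.7]
 [202.1 174. ]]
184 [133, 141, 146, 146, 146, 149, 152, 152, 152, 158, 177, 197, 203, 205, 204, 204, 204, 205]
187 [199, 203, 201, 189, 175, 174, 184, 193, 181, 185, 195, 200, 204, 205, 204, 204, 204, 205]
190 [171, 152, 178, 181, 166, 158, 167, 182, 160, 139, 177, 200, 205, 205, 204, 205, 205, 205]
193 [113, 133, 177, 193, 188, 187, 197, 198, 164, 135, 177, 201, 205, 204, 204, 205, 204, 205]
196 [97, 144, 165, 167, 162, 159, 171, 185, 160, 136, 179, 202, 205, 204, 204, 205, 205, 205]
199 [63, 96, 127, 139, 140, 140, 141, 138, 119, 131, 181, 202, 205, 204, 205, 205, 205, 205]
202 [56, 89, 141, 163, 166, 165, 158, 153, 149, 154, 185, 203, 205, 205, 205, 204, 205, 205]
205 [61, 99, 143, 160, 168, 178, 164, 147, 168, 182, 195, 203, 205, 204, 205, 204, 205, 205]
208 [93, 127, 136, 135, 143, 152, 139, 130, 164, 181, 195, 204, 205, 205, 206, 205, 205, 206]
211 [98, 104, 105, 105, 105, 104, 98, 96, 108, 117, 122, 126, 127, 127, 127, 127, 127, 127]
214 [93, 93, 94, 93, 93, 93, 94, 93, 92, 93, 93, 92, 92, 93, 93, 92, 92, 92]
```

```bash

python3 -m creep '[[255,1,-1,0,0],[255,1,-1,0,0],[255,1,-1,8,0],[255,1,-1,14,0],[255,1,-1,18,0],[255,1,-1,18,0]]'
python3 go.py .5395 .086 .0695 .008
```

```text
t: 30.2
tool_pos: [0.5409, 0.0847, 0.108]
tool_rot: [3.142, 0.013, -0.005]
contact_force: [-0.6, 0.2, -1.6]
opening: 0.0137
t 30.20 tcp [540.9  84.7 108. ] yaw 0.008 F [-0.6  0.2 -1.6] open 13.7 | need [-1.3 -1.3 38.5] turn 0.000
```

```bash

python3 -m creep '[[255,-1,0,3,0],[255,-1,0,6,0],[255,-1,0,6,0]]'
python3 go.py .5395 .086 .0695 .008
```

```text
t: 30.45
tool_pos: [0.5406, 0.0848, 0.103]
tool_rot: [3.142, 0.013, -0.002]
contact_force: [-0.2, -1.0, -1.7]
opening: 0.0138
t 30.45 tcp [540.6  84.8 103. ] yaw 0.008 F [-0.2 -1.  -1.7] open 13.8 | need [-1.  -1.3 33.5] turn 0.000
```

```bash

python3 -m creep '[[255,0,0,8,0],[255,0,0,16,0],[255,0,0,24,0],[255,0,0,30,0],[255,0,0,32,0],[255,0,0,32,0]]'
python3 go.py .5395 .086 .0695 .008
python3 -m creep '[[195,0,0,1,0],[195,0,0,1,0],[195,0,0,1,0],[195,0,0,-20,0],[195,0,0,-60,0],[130,0,0,-100,0],[130,0,0,-120,0],[130,0,0,-120,0]]'
python3 - <<'E'
from m import *;from go import *
cass(); need(*fd(-.020,-.0721,.16),.008)
E
```

```text
t: 30.95
tool_pos: [0.5403, 0.0847, 0.0705]
tool_rot: [3.142, 0.013, -0.003]
contact_force: [-0.2, 0.1, -1.8]
opening: 0.013
t 30.95 tcp [540.3  84.7  70.5] yaw 0.008 F [-0.2  0.1 -1.8] open 13.0 | need [-0.8 -1.3  1. ] turn 0.000
t: 31.62
tool_pos: [0.5451, 0.0849, 0.2001]
tool_rot: [-3.141, -0.013, -0.021]
contact_force: [-0.6, 0.6, 1.9]
opening: 0.0417
 px [386.6 240.6] conf 0.93 sat 72 xy mm [ 390.  -393.4] size [48.  72.5] long-axis ang -0.301 mean [ 389.5 -393. ]
 px [401.2 190.9] conf 0.89 sat 159 xy mm [ 525.9 -441.4] size [35.6 82.3] long-axis ang -1.349 mean [ 525.60004 -441.30002]
 px [325.1 166.8] conf 0.66 sat 70 xy mm [ 597.8 -232.9] size [37.6 75.2] long-axis ang -1.079 mean [ 598.4 -233. ]
 px [193.2 195.6] conf 0.65 sat 3 xy mm [526.2 135.8] size [41.8 42.3] long-axis ang -0.007 mean [525.69995 136.6    ]
 px [174.5 192.7] conf 0.64 sat 3 xy mm [534.3 187.7] size [44.9 56. ] long-axis ang -0.023 mean [535.1     188.70001]
t 31.72 tcp [542.   84.8 193.6] yaw 0.008 F [-0.4  0.1 -1.3] open 42.0 | need [-22.9  73.4  33.6] turn 0.000
```

```bash

python3 -m creep '[[130,-22,72,0,0],[130,-22,72,0,0],[130,-22,72,0,0],[130,-22,72,30,0],[130,-22,72,60,0],[130,-22,72,85,0],[130,-22,72,100,0],[130,-22,72,104,0],[130,-22,72,104,0]]'
python3 go.py .5205 .0125 .09 .008
python3 -m creep '[[255,0,0,0,0],[255,0,0,0,0],[255,0,0,0,0],[255,0,0,0,0],[255,0,0,0,0],[255,0,0,0,0]]' 60
python3 go.py .5205 .0025 .09 .008
```

```text
t: 32.47
tool_pos: [0.5175, 0.013, 0.0848]
tool_rot: [-3.141, -0.013, 0.009]
contact_force: [0.6, 0.8, -0.5]
opening: 0.0417
t 32.47 tcp [517.5  13.   84.8] yaw 0.008 F [ 0.6  0.8 -0.5] open 41.7 | need [ 3.   0.5 -5.3] turn 0.000
t: 32.97
tool_pos: [0.5208, 0.0126, 0.0894]
tool_rot: [-3.141, -0.013, -0.004]
contact_force: [0.3, 1.9, 5.0]
opening: 0.0133
t 32.97 tcp [520.8  12.6  89.4] yaw 0.008 F [0.3 1.9 5. ] open 13.3 | need [-0.4 10.1 -0.6] turn 0.000
```

```bash

python3 -m creep '[[255,0,5,0,0],[255,0,10,0,0],[255,0,12,0,0],[255,0,12,0,0],[255,5,12,0,0],[255,10,12,0,0],[255,15,12,0,0],[255,20,12,0,0],[255,20,12,0,0]]' 60
python3 go.py .5408 .0025 .09 .008
```

```text
t: 33.72
tool_pos: [0.541, 0.0029, 0.0894]
tool_rot: [-3.137, -0.013, -0.002]
contact_force: [0.0, 8.7, 6.1]
opening: 0.0133
t 33.72 tcp [541.    2.9  89.4] yaw 0.008 F [0.  8.7 6.1] open 13.3 | need [-0.2  0.4 -0.6] turn 0.000
```

```bash

python3 -m creep '[[255,0,-10,0,0],[255,0,-20,0,0],[255,0,-30,0,0],[255,0,-38,0,0],[255,0,-38,0,0],[255,0,-38,0,0]]' 60
python3 go.py .541 .041 .09 .008
python3 -m creep '[[195,0,-38,0,0],[195,0,0,0,0],[195,0,0,0,0],[195,0,0,-15,0],[195,0,0,-40,0],[195,0,0,-80,0],[195,0,0,-100,0],[195,0,0,-100,0],[195,0,0,-100,0]]'
```

```text
t: 34.22
tool_pos: [0.5406, 0.0413, 0.0894]
tool_rot: [-3.137, -0.014, -0.005]
contact_force: [0.6, 7.6, 5.9]
opening: 0.013
t 34.22 tcp [540.6  41.3  89.4] yaw 0.009 F [0.6 7.6 5.9] open 13.0 | need [ 0.4  0.3 -0.6] turn 0.001
t: 34.97
tool_pos: [0.5403, 0.0385, 0.1894]
tool_rot: [3.141, 0.013, 0.005]
contact_force: [0.8, -0.4, 0.4]
opening: 0.0201
```

```bash

python3 -m creep '[[130,0,0,-40,-0.1],[130,0,0,-80,-0.2],[130,0,0,-120,-0.4],[130,0,0,-158,-1.571],[130,0,0,-158,-1.571],[130,0,0,-158,-1.571],[130,0,0,-158,-1.571],[130,0,0,-158,-1.571],[130,0,0,-158,-1.571],[130,0,0,-158,-1.571],[130,0,0,-158,-1.571],[130,0,0,-158,-1.571]]'
python3 - <<'E'
from m import *;from go import *
im=cass();cv2.imwrite('pics/t6.png',im[:,:,::-1]); a=snap('scene')
cv2.imwrite('pics/r.png',np.hstack([cv2.resize(im[140:250,140:250],(400,400),interpolation=2),cv2.resize(im[130:260,290:420],(400,400),interpolation=2)])[:,:,::-1])
for y in(.112,.076,.040,.010): print(fd(0,y,.1), ((proj('top',np.array([fd(0,y,.1)]))[0]-[140,140])/110*400).round(0))
need(.6545,.0985,.345,1.579)
E
```

```text
t: 35.97
tool_pos: [0.5388, 0.0385, 0.3428]
tool_rot: [-2.334, -2.098, 0.005]
contact_force: [0.9, 0.5, 0.0]
opening: 0.0419
 px [324.7 167.2] conf 0.92 sat 69 xy mm [ 597.  -232.3] size [38.9 76.9] long-axis ang -1.127 mean [ 597.3 -231.6]
 px [387.2 240. ] conf 0.66 sat 72 xy mm [ 391.3 -393.7] size [42.8 68.4] long-axis ang -0.303 mean [ 391.09998 -394.80002]
 px [196.2 189.9] conf 0.61 sat 3 xy mm [541.4 127.3] size [36.3 73.3] long-axis ang -0.004 mean [541.5 128.2]
 px [401.6 190.8] conf 0.56 sat 159 xy mm [ 525.8 -442. ] size [35.  83.4] long-axis ang -1.349 mean [ 525.9 -442.5]
 px [183.1 189.9] conf 0.53 sat 3 xy mm [542.2 165. ] size [33.5 73.4] long-axis ang -0.004 mean [542.5 164.6]
(np.float64(0.538259211063769), np.float64(0.19549604866323395), 0.1) [101. 179.]
(np.float64(0.5385616075075575), np.float64(0.1594973187357659), 0.1) [151. 177.]
(np.float64(0.538864003951346), np.float64(0.12349858880829784), 0.1) [200. 176.]
(np.float64(0.5391160009878365), np.float64(0.09349964720207446), 0.1) [241. 175.]
t 36.12 tcp [538.9  38.6 343.5] yaw 1.455 F [ 0.5 -0.8  0.2] open 41.8 | need [ 72.9 107.9  -2. ] turn -0.124
```

View pics/r.png

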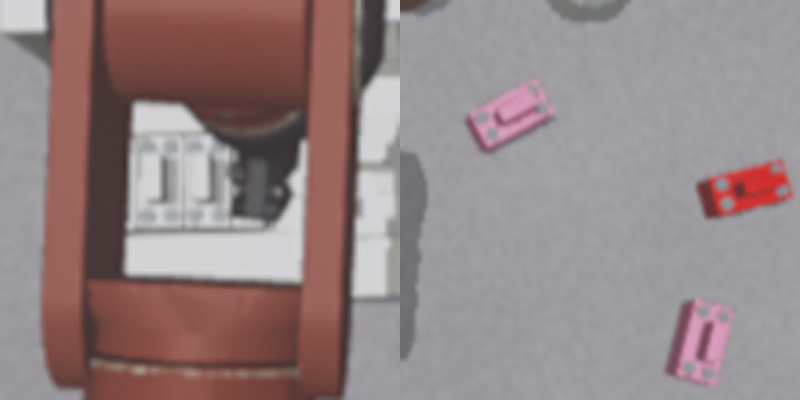

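The row is face to face, with B and C visible, and only pink and red look-alikes remain on the bench. Now I'll close the hood.

```bash

python3 -m creep '[[130,60,40,-4,-0.124],[130,60,80,-4,-0.124],[130,60,110,-4,-0.124],[130,60,112,-4,-0.124],[130,60,112,-4,-0.124],[130,60,112,-4,-0.124]]'
python3 go.py .6535 .0985 .283 1.579
```

```text
t: 36.62
tool_pos: [0.6572, 0.0857, 0.3481]
tool_rot: [-2.209, -2.231, 0.004]
contact_force: [-0.7, -0.2, 0.3]
opening: 0.0418
t 36.62 tcp [657.2  85.7 348.1] yaw 1.581 F [-0.7 -0.2  0.3] open 41.8 | need [12.9 -3.4 65.1] turn 0.002
```

```bash

python3 -m creep '[[130,13,-3,0,0],[130,13,-3,20,0],[130,13,-3,40,0],[130,13,-3,55,0],[130,13,-3,64,0],[130,13,-3,64,0]]'
python3 go.py .6535 .0985 .283 1.579
python3 -m creep '[[255,0,0,0,0],[255,0,0,0,0],[255,0,0,0,0],[255,0,0,0,0],[255,0,0,0,0],[255,0,0,0,0]]' 40
python3 go.py .6535 .0985 .283 1.579
```

```text
t: 37.12
tool_pos: [0.6524, 0.099, 0.2831]
tool_rot: [-2.207, -2.232, 0.005]
contact_force: [-0.8, 0.8, -0.0]
opening: 0.0421
t 37.12 tcp [652.4  99.  283.1] yaw 1.582 F [-0.8  0.8 -0. ] open 42.1 | need [-0.6  1.   0.1] turn 0.003
t: 37.62
tool_pos: [0.6556, 0.0988, 0.2879]
tool_rot: [2.207, 2.232, 0.005]
contact_force: [3.3, 0.4, 3.9]
opening: 0.0099
t 37.62 tcp [655.6  98.8 287.9] yaw 1.582 F [3.3 0.4 3.9] open 9.9 | need [-0.3 -2.1  4.9] turn 0.003
```

```bash

python3 -m creep '[[255,0,-12,-1,0],[255,0,-25,-1,0],[255,0,-50,1,0],[255,0,-74,5,0],[255,0,-98,12,0],[255,0,-121,21,0],[255,0,-143,33,0],[255,0,-164,48,0],[255,0,-182,64,0],[255,0,-182,64,0]]' 40
python3 -m creep '[[255,0,-9,9,0],[255,0,-17,19,0],[255,0,-25,29,0],[255,0,-32,39,0],[255,0,-38,50,0],[255,0,-44,61,0],[255,0,-49,72,0],[255,0,-54,84,0],[255,0,-58,95,0],[255,0,-61,107,0],[255,0,-61,107,0]]' 40
python3 go.py .4056 .097 .0852 1.579
```

```text
t: 38.45
tool_pos: [0.467, 0.0969, 0.2182]
tool_rot: [-2.203, -2.23, 0.011]
contact_force: [-6.6, 1.1, 5.3]
opening: 0.01
t: 39.37
tool_pos: [0.4102, 0.0961, 0.1114]
tool_rot: [-2.208, -2.233, 0.001]
contact_force: [1.8, 4.3, -2.1]
opening: 0.0098
t 39.37 tcp [410.2  96.1 111.4] yaw 1.582 F [ 1.8  4.3 -2.1] open 9.8 | need [ 0.9 -4.5 26.3] turn 0.003
```

```bash

python3 -m creep '[[255,0,-1,6,0],[255,0,-2,12,0],[255,0,-3,17,0],[255,0,-4,21,0],[255,0,-4,21,0]]' 40
python3 -m creep '[[190,0,0,0,0],[190,0,0,0,0],[190,0,0,0,0],[190,0,0,-15,0],[190,0,0,-50,0],[190,0,0,-80,0],[190,0,0,-80,0]]'
python3 -m creep '[[190,0,-40,-80,0],[190,0,-40,-80,0],[190,-30,-40,-80,0],[190,-70,-40,-80,0],[190,-110,-40,-80,0],[190,-150,-40,-80,0],[190,-190,-40,-80,0],[190,-230,-40,-80,0],[190,-270,-40,-80,0],[190,-310,-40,-80,0],[190,-350,-40,-80,0],[190,-350,-40,-80,0]]'
python3 - <<'E'
from m import *;from go import *
b=snap('top','t7')
cv2.imwrite('pics/u.png',cv2.resize(b[110:260,140:340],(800,600),interpolation=2)[:,:,::-1])
F=[(.09,.145,.139),(.09,-.115,.139),(-.09,-.115,.139),(-.09,.145,.139),(-.135,.065,.1),(-.135,-.035,.1),(0,.010,.122)]
print([((proj('top',np.array([fd(*k)]))[0]-[140,110])*4).round(0).tolist() for k in F])
E
```

```text
t: 39.78
tool_pos: [0.4065, 0.0961, 0.092]
tool_rot: [-2.207, -2.233, 0.001]
contact_force: [-0.6, 5.3, -2.0]
opening: 0.0104
t: 40.37
tool_pos: [0.4115, 0.0957, 0.1814]
tool_rot: [2.202, 2.227, 0.014]
contact_force: [1.1, 0.1, 1.7]
opening: 0.0218
t: 41.37
tool_pos: [0.3703, -0.2604, 0.2535]
tool_rot: [2.216, 2.226, -0.005]
contact_force: [-0.4, 1.7, -0.5]
opening: 0.0217
[[47.0, 173.0], [448.0, 161.0], [456.0, 439.0], [47.0, 452.0], [184.0, 519.0], [337.0, 514.0], [261.0, 308.0]]
```

View pics/u.png

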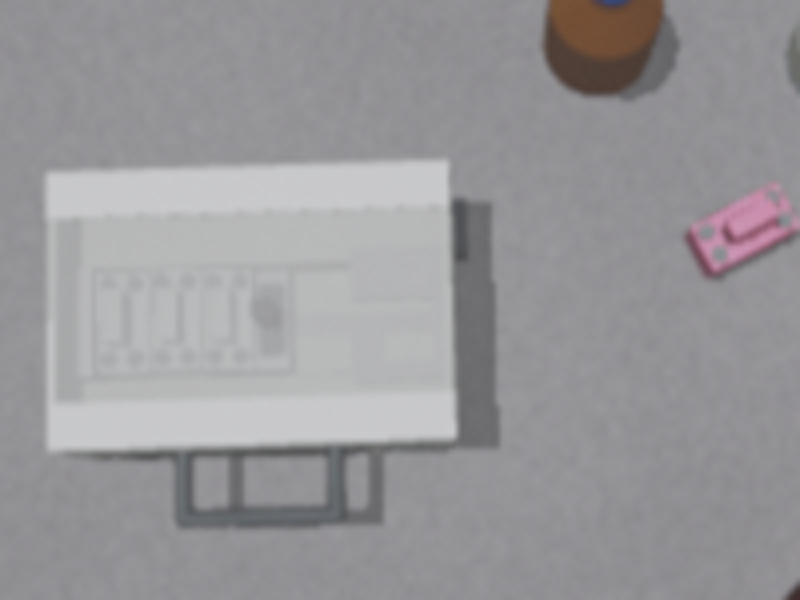

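```bash
python3 - <<'E'
from h import *;from go import *
f=lambda *k:((proj('top',np.array([fd(*k)]))[0]-[140,110])*4).round(0).tolist()
print('stop face',f(0,.13,.065),f(0,.13,.075),'AB',f(0,.094,.065),'BC',f(0,.058,.065),'C end',f(0,.022,.065),'foll rear',f(0,-.002,.06))
g=cv2.cvtColor(cv2.imread('pics/t7.png'),6)[175:203,140:225].mean(0).round(0).astype(int);print(g.tolist())
E
```

```text
stop face [96.0, 324.0] [93.0, 322.0] AB [148.0, 322.0] BC [201.0, 321.0] C end [254.0, 319.0] foll rear [290.0, 319.0]
[147, 148, 148, 149, 148, 149, 149, 148, 148, 149, 151, 164, 184, 184, 173, 168, 168, 168, 170, 175, 181, 184, 182, 174, 179, 181, 180, 180, 181, 182, 180, 176, 176, 179, 181, 182, 183, 180, 180, 180, 180, 181, 183, 183, 178, 176, 179, 181, 182, 183, 180, 181, 180, 180, 181, 182, 183, 180, 177, 179, 181, 182, 181, 174, 173, 170, 169, 169, 169, 170, 172, 176, 174, 175, 181, 183, 183, 183, 183, 183, 183, 183, 183, 183, 183]
```

```bash
python3 -c "
from station import ctrl
print(ctrl.finish_job())"
```

```text
the job is handed in; nothing more can be done
None
```

I reloaded the feeder with all three white cassettes on the bench and handed the job in at about 42 s of robot time. I opened the hood, hooked the follower, stood the cassettes in the track, unhooked the follower and closed the hood.

- **Last check (top camera):** The hood's corners and handle lie within about a pixel of where they should be when closed. The cassettes stand face to face against the end stop, with the follower pressed against them, all within about 2 mm. The robot is clear of everything. I did not move the bottles, the beaker or the pink and red look-alikes.
- **Contacts on the way:** I touched the hood handle at about 50 N vertical at the wrist, and the second cassette caught the track's edge at a similar force. I could not tell whether the gripper's body took part in the handle contact, where the limit is 40 N. I backed the cassette off, shifted it 4 mm and seated it without force.
- **Typing slip:** One row of the move that released the follower post carried a stray 38 mm shift. The later images show no effect from it.

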